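# Put the punch press dies back with their punches

### The job

Put the press's three punch dies (the thick steel rings, small, medium and large) away in the die caddy, each lying flat in the bay of its own punch: the small die with the thin punch, the medium with the medium, the large with the thick. Set them down without dropping them, and leave the solid riveting block, the thin stop collar and the model parts where they are.

Things in the scene. Friction and masses are not known exactly. Their poses are not given: they have to be found in the camera images.
- die_small_center (a point): The small punch die: a plain bright steel ring, OD 34 mm, 10 mm hole through its axis, 30 mm high, standing flat on its face on the desk. The point is its centre, 15 mm above its underside; z is its axis, up. Loose, up to 0.5 kg; grip it across its outside.
- die_medium_center (a point): The medium punch die: a plain bright steel ring, OD 44 mm, 18 mm hole through its axis, 30 mm high, standing flat on its face on the desk. The point is its centre, 15 mm above its underside; z is its axis, up. Loose, up to 0.5 kg; grip it across its outside.
- die_large_center (a point): The large punch die: a plain bright steel ring, OD 56 mm, 27 mm hole through its axis, 30 mm high, standing flat on its face on the desk. The point is its centre, 15 mm above its underside; z is its axis, up. Loose, up to 0.5 kg; grip it across its outside.
- bay_thin_place (a point): Fixed wooden bay, one of three side by side in the low plywood caddy, with the thin punch: steel rod 9 mm thick, 62 mm long, fixed, lying across the bay at x = 91 mm. Point: middle of the clear die space (140 mm along x, 74 mm along y), on its floor, 10 mm above the desk. x points to the punch, z up. Walls 5 mm thick, 13 mm above the floor; fingers around a die fit in only along x.
- bay_medium_place (a point): Fixed wooden bay, one of three side by side in the low plywood caddy, with the medium punch: steel rod 17 mm thick, 62 mm long, fixed, lying across the bay at x = 91 mm. Point: middle of the clear die space (140 mm along x, 74 mm along y), on its floor, 10 mm above the desk. x points to the punch, z up. Walls 5 mm thick, 13 mm above the floor; fingers around a die fit in only along x.
- bay_thick_place (a point): Fixed wooden bay, one of three side by side in the low plywood caddy, with the thick punch: steel rod 26 mm thick, 62 mm long, fixed, lying across the bay at x = 91 mm. Point: middle of the clear die space (140 mm along x, 74 mm along y), on its floor, 10 mm above the desk. x points to the punch, z up. Walls 5 mm thick, 13 mm above the floor; fingers around a die fit in only along x.
- bench_block_center (a point): Look-alike: round riveting block of solid bright steel, 50 mm across, 26 mm high, no hole. The point is its centre, 13 mm up. Loose; not press tooling, stays where it is.
- collar_center (a point): Look-alike: low thin-walled steel stop collar, OD 48 mm, bore 36 mm, 14 mm high, with a thumb screw that stands out 15 mm from its side along its x axis. The point is the ring's centre, 7 mm up. Loose; stays where it is.
- conning_tower_center (a point): Grey plastic submarine conning tower standing on the desk, about 78 mm long (x), 30 mm wide, 36 mm high and 60 mm with its periscopes, 40 g. The point is on its middle, 18 mm up. Loose; stays where it is.
- lifeboat_center (a point): White plastic model lifeboat with a canopy, standing on its keel, 76 mm long (x), 28 mm wide, 32 mm high, 40 g. The point is its centre, 15 mm up. Loose; stays where it is.

How it is judged (in metres and radians):
At the end, for the whole second after the job is handed in: Each die lies flat (within 7 degrees) and still on the floor of the die space of the bay with its own punch, anywhere inside the walls; the riveting block, stop collar, conning tower and lifeboat are within 25 mm of where they stood (x of die_small_center in the frame of bay_thin_place between -0.07 and 0.07 m and y of die_small_center in the frame of bay_thin_place between -0.037 and 0.037 m and z of die_small_center in the frame of bay_thin_place between 0.01 and 0.019 m and angle between each of die_small_center, die_medium_center, die_large_center's own z axis and vertical below 0.12 rad and linear speed of each of die_small, die_medium, die_large below 0.02 m/s and x of die_medium_center in the frame of bay_medium_place between -0.07 and 0.07 m and y of die_medium_center in the frame of bay_medium_place between -0.037 and 0.037 m and z of die_medium_center in the frame of bay_medium_place between 0.01 and 0.019 m and x of die_large_center in the frame of bay_thick_place between -0.07 and 0.07 m and y of die_large_center in the frame of bay_thick_place between -0.037 and 0.037 m and z of die_large_center in the frame of bay_thick_place between 0.01 and 0.019 m and distance of each of bench_block_center, collar_center, conning_tower_center, lifeboat_center from where it was at the start of the episode below 0.025 m); the robot touches nothing.
It fails at once if the riveting block or the stop collar is shifted by more than 25 mm (distance of any of bench_block_center, collar_center from where it was at the start of the episode above 0.025 m).
It fails at once if the conning tower or the lifeboat is shifted by more than 25 mm (distance of any of conning_tower_center, lifeboat_center from where it was at the start of the episode above 0.025 m).
It fails at once if a die is dropped or thrown (out of the fingers and faster than 0.7 m/s, a fall of about 25 mm) ((linear speed of die_small above 0.7 m/s and contact force between the fingers and die_small below 0.05 N) or (linear speed of die_medium above 0.7 m/s and contact force between the fingers and die_medium below 0.05 N) or (linear speed of die_large above 0.7 m/s and contact force between the fingers and die_large below 0.05 N)).
It also fails if it takes over 83 s, if anything falls off the work surface, if the arm or the gripper's body presses on something with over 40 N, if the wrist force passes 120 N, or if a joint passes its speed limit or range.

### The arm

A 6-joint arm with a two-finger parallel gripper is mounted at the origin on the work surface. World frame = base frame: x ahead of the robot, y to its left, z up, the work surface at z = 0. Lengths are in mm, angles in rad, forces in N, time in s.
With the tool pointing down it reaches from about 250 to 800 mm from the base axis. Payload 3.9 kg.
Tool frame: the origin (TCP) lies where the fingers leave the gripper's body, on its centre line; the fingertips stand 73 mm ahead of it and the grasp point (between the pads) lies 54 mm ahead of it (finger_overhang is the z of the fingertips in the tool frame, in mm); z points along the fingers, y is the direction in which the jaws open and shut (so a half turn about z gives the same grasp; the last joint's range is limited). The gripper opens to 85 mm and grips with 20 to 120 N. Pads are 22 mm wide; open, the fingers measure 114 mm over their backs; the gripper's body (76 mm by 85 mm) begins 54 mm behind the grasp point. The pads swing forward as they close: fully open they stand 13 mm farther back than shut.
Start: joints at [-1.282, 0.26, -0.138, 1.173, 0, 1.571], TCP at [149.517, -503.25, 303.904] pointing down, gripper open.
Joint ranges: [-2.78, 2.78], [-0.83, 1.72], [-1.28, 1.37], [-1.9, 2.12], [-1.57, 1.48], [-3.14, 3.14]. Speed limits (rad/s): [2.57, 2.57, 3.14, 3.14, 3.14, 3.14].

### API

Orientations are given as a unit quaternion [w, x, y, z].
In Python, from workcell import observe, snapshot, hand_in, finger_overhang gives the robot as it stands. The module is installed in compiled form; this text tells all that it offers.
- The arm moves only by the tool arm_command, never from a script. Its argument "increments" is text: rows parted by semicolons, each of 7 numbers parted by spaces: the shift along the tool's x, y, z in m, then the turn, a rotation vector about the tool's x, y, z in rad, then the closure, from 0 (fully open) to 1 (shut). A call has exactly 5 rows; each row shifts and turns the commanded pose from where the row before left it, along the tool's axes as they then stand; what a row does not reach is not made up. A row lasts 1/8 s, in which the tool goes at most 62.5 mm and 10.7 degrees, less where a joint would pass 70% of its speed; a pose out of reach is approached as far as the arm can. A call with a gripper value outside its range is refused whole. The fingers move at their own pace and stop on an object; "squeeze" is the grip in N (left out, the last holds). Time passes only in rows, so rows that do not move let the fingers close, or fill a call up. It gives the time, the measured TCP pose, the force and the opening at its end, in the units of the state.
- observe(): the state, without advancing time (a new reading comes with each control period).
- snapshot(name): name is "scene" or "top" or "wrist"; returns a dict with "frame" (384x512x3 uint8, red, green, blue), "z_map" (384x512 float32, mm along the optical axis (not along the pixel's ray), 0 where there is no reading), "fov_y" (degrees; the focal length in pixels is half the picture's height over the tangent of half this angle, whatever the lens; pixels are square), "cx", "cy" (the principal point, pixels), "extrinsics" (4x4, takes a point from camera to world coordinates); the wrist camera has in their place "T_tool_cam" (4x4, takes a point from camera to tool coordinates, whose origin is the TCP and whose axes are the flange's). Camera axes: x right, y down, z forward; pixel columns grow to the right and rows downward; lengths in mm; the calibration is good to about 2 mm. The wrist camera is an equidistant fisheye: a pixel r from the principal point sees the ray r / f radians off the axis. A picture is of the moment at which its call begins: read the wrist's pose just before it.
- hand_in(): hands the job in, once; it reports no verdict.
The state is a dict: "clock": time; "joints": joint angles; "dq": joint speeds; "tau": joint torques, N m; "eef_pos": TCP position; "tool_rot": TCP orientation; "wrist_force": force on the tool from outside, world axes, zero at the start; "torque": the same for the moment, N m; "opening": opening from 0.0 (shut) to 1.0 (fully open).
Only numpy, scipy, OpenCV 4.12 (cv2) and the standard library are available. Lean on these libraries where they do the work, as an engineer would, in place of code of your own. Each camera call takes 0.05 s, during which the arm holds its last target.

## Working session

There is one attempt and no reset: what is moved stays moved. The work goes in short steps, Python scripts to look and compute and a tool call to move; the robot and the scene stay as the last step left them, time stands still between calls to the robot, and variables do not carry over. Pictures are saved under pics/ and viewed, and the job is handed in when it is done.

Besides the shell and the picture viewer there is one more tool, called after "Request:" by a JSON object that holds its "api" and its "payload", one argument or row to a line. arm_command: Moves the arm, as the interface text tells. Its arguments: {"type":"object","properties":{"increments":{"type":"string"},"squeeze":{"type":"number"}},"required":["increments"]}

```bash
mkdir -p pics; cat > h.py <<'E'
import numpy as np, cv2
from workcell import observe, snapshot, hand_in, finger_overhang
def save(n,f): cv2.imwrite('pics/'+n,cv2.cvtColor(f,cv2.COLOR_RGB2BGR))
def cloud(s):
    z=s['z_map'].astype(float); H,W=z.shape
    f=H/2/np.tan(np.radians(s['fov_y'])/2)
    v,u=np.mgrid[:H,:W]
    p=np.stack([(u-s['cx'])/f*z,(v-s['cy'])/f*z,z],-1)
    E=np.array(s['extrinsics']); return p@E[:3,:3].T+E[:3,3]
E
python3 - <<'E'
from h import *
import pickle
print(observe(), finger_overhang)
for n in ['top','scene']:
    s=snapshot(n); pickle.dump(s,open(n+'.pkl','wb')); save(n+'0.png',s['frame']); print(n,s['fov_y'],s['cx'],s['cy'],np.round(s['extrinsics'],3))
E
```

```text
{'clock': 0.0, 'joints': array([-1.28201781e+00,  2.60671920e-01, -1.39391198e-01,  1.17269267e+00,
        7.27864195e-05,  1.57080290e+00]), 'dq': array([-1.61750733e-03, -6.99389401e-04, -6.68402489e-04,  9.11200747e-04,
        1.69769080e-04, -7.70973869e-06]), 'tau': array([-1.51694647e-03, -4.05678892e+01,  2.53921080e+01,  1.89385348e-02,
       -1.09497805e-04,  4.90822742e-06]), 'eef_pos': array([ 149.37187199, -502.73172378,  303.06273388]), 'tool_rot': array([-9.74774067e-04,  9.89593971e-01,  1.43884715e-01, -1.04960610e-04]), 'wrist_force': array([-0.49546372,  0.62162833,  0.08186667]), 'torque': array([-0.00184119, -0.00592669,  0.0465272 ]), 'opening': 0.9997553412570142} 72.6
top 42.540760457556125 263.9442832527653 199.12365096491405 [[-0.000000e+00 -9.850000e-01  1.730000e-01  3.456100e+02]
 [-1.000000e+00  2.000000e-03  1.100000e-02  8.491000e+00]
 [-1.100000e-02 -1.730000e-01 -9.850000e-01  1.333918e+03]
 [ 0.000000e+00  0.000000e+00  0.000000e+00  1.000000e+00]]
scene 44.73495116407176 250.49060823568195 196.58871317814047 [[ 4.450000e-01  7.750000e-01 -4.500000e-01  1.045818e+03]
 [ 8.960000e-01 -3.810000e-01  2.290000e-01 -2.019680e+02]
 [ 6.000000e-03 -5.050000e-01 -8.630000e-01  9.582340e+02]
 [ 0.000000e+00  0.000000e+00  0.000000e+00  1.000000e+00]]
```

View pics/top0.png

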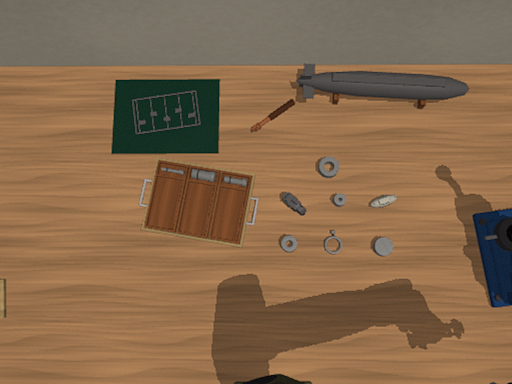

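View pics/scene0.png

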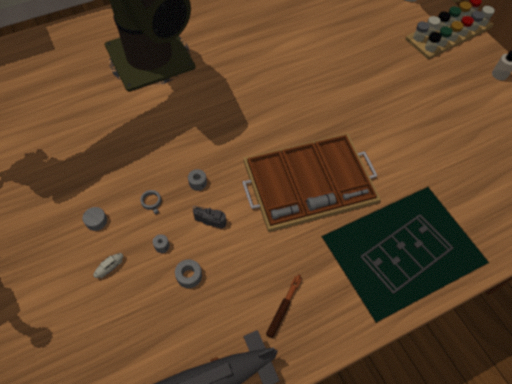

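Top view: caddy at (198,203), with rod bays left to right at (171,170), (203,175) and (235,182). The rings are large (328,167), small (340,200) and medium (289,243). The collar is at (333,244), the block at (383,246), the tower at (293,203) and the lifeboat at (384,201).

```bash
python3 - <<'E'
from h import *
import pickle
c={}
for n in ['top','scene']:
    s=pickle.load(open(n+'.pkl','rb')); P=cloud(s)
    f=s['frame']
    if n=='top':
        cr=f[150:260,130:410]; save('top0z.png',cv2.resize(cr,None,fx=2.8,fy=2.8,interpolation=cv2.INTER_CUBIC))
    d=P[...,2]; m=((d>8)&(d<80)&(P[...,0]>150)&(P[...,0]<700)&(abs(P[...,1])<450)).astype(np.uint8)
    k,l,st,ce=cv2.connectedComponentsWithStats(m)
    print(n,'desk z',np.median(d[(abs(d)<12)&(P[...,0]>200)]))
    for i in range(1,k):
        if st[i,4]<30: continue
        q=P[l==i]; zt=np.percentile(q[:,2],90); t=q[q[:,2]>zt-4]
        (e,r)=cv2.minEnclosingCircle(t[:,:2].astype(np.float32))
        print(np.round(ce[i]),st[i,4],'ztop %.1f'%zt,'circ',np.round(e,1),round(r,1),'mean',np.round(t.mean(0),1))
E
```

```text
top desk z -0.149929427203233
[328. 167.] 295 ztop 32.1 circ [ 664.7 -151.2] 27.5 mean [ 663.9 -151.6   30.5]
[198. 201.] 6362 ztop 24.4 circ [569.2 201.6] 162.0 mean [590.4 195.9  25.5]
[293. 203.] 284 ztop 45.4 circ [558.8 -59.1] 32.3 mean [567.  -50.2  46. ]
[339. 200.] 134 ztop 32.4 circ [ 573.6 -177.8] 16.1 mean [ 572.6 -177.7   31.1]
[383. 201.] 222 ztop 32.0 circ [ 568.7 -292.7] 25.6 mean [ 569.4 -295.5   31.1]
[332. 243.] 123 ztop 16.7 circ [ 459.1 -158.2] 28.3 mean [ 452.4 -157.7   15.1]
[288. 244.] 189 ztop 32.6 circ [455.4 -41.5] 21.0 mean [454.2 -42.3  30.7]
[382. 247.] 297 ztop 28.4 circ [ 448.3 -290.7] 24.9 mean [ 449.  -290.4   26.8]
scene desk z 0.44501564274366956
[310. 181.] 8163 ztop 24.3 circ [573.1 198. ] 160.7 mean [595.1 186.4  25.3]
[197. 179.] 299 ztop 31.9 circ [456.3 -46. ] 22.7 mean [457.1 -45.6  30.5]
[151. 200.] 181 ztop 15.9 circ [ 461.6 -165.1] 31.4 mean [ 457.  -164.2   14.4]
[ 94. 218.] 424 ztop 28.5 circ [ 450.2 -294.5] 25.9 mean [ 449.8 -295.1   26.9]
[210. 216.] 487 ztop 44.8 circ [560.1 -64.1] 32.9 mean [568.4 -55.   45.9]
[161. 243.] 227 ztop 31.7 circ [ 574.9 -182.3] 17.0 mean [ 575.6 -182.7   30.2]
[108. 265.] 361 ztop 32.6 circ [ 575.2 -306.1] 25.1 mean [ 572.7 -301.2   31.7]
[188. 273.] 531 ztop 31.9 circ [ 666.3 -155.5] 27.9 mean [ 666.9 -155.5   30.4]
```

View pics/top0z.png

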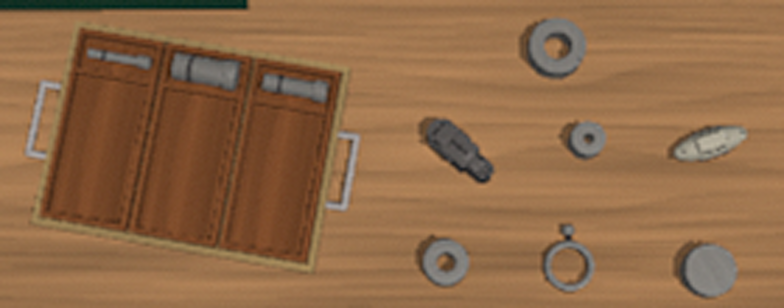

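```bash
cat >> h.py <<'E'
def ray(s,u,v,z):
    H=s['z_map'].shape[0]; f=H/2/np.tan(np.radians(s['fov_y'])/2)
    E=np.array(s['extrinsics']); d=E[:3,:3]@np.array([(u-s['cx'])/f,(v-s['cy'])/f,1]); o=E[:3,3]
    return o+d*(z-o[2])/d[2]
E
python3 - <<'E'
from h import *
import pickle
for n in ['top','scene']:
    s=pickle.load(open(n+'.pkl','rb')); P=cloud(s); d=P[...,2]
    # rim
    m=(d>19)&(d<28)&(P[...,1]>50)&(P[...,1]<330)&(P[...,0]>420)&(P[...,0]<720)
    q=P[m].astype(np.float32)
    print(n,'rim',cv2.minAreaRect(q[:,:2]), 'z',np.percentile(q[:,2],[10,50,90]))
    a=cv2.minAreaRect(q[:,:2])
    # rotate into caddy frame for coarse angle and histogram
    b=a[2] if a[2]<45 else a[2]-90
    print('angle',b)
    for bb in [b]:
        t=np.radians(bb); R=np.array([[np.cos(t),np.sin(t)],[-np.sin(t),np.cos(t)]])
        m2=(d>4)&(d<45)&(P[...,1]>30)&(P[...,1]<360)&(P[...,0]>420)&(P[...,0]<720)
        g=P[m2]; xy=(g[:,:2]-np.array(a[0]))@R.T
        sel=(xy[:,0]>-90)&(xy[:,0]<20)
        for y0 in range(-156,156,4):
            z=g[sel&(xy[:,1]>=y0)&(xy[:,1]<y0+4),2]
            if len(z): print(y0,'%.0f'%np.median(z),end='; ')
        print()
        for yc in (-80,0,80):
            print('bay',yc)
            for x0 in range(-120,124,4):
                z=g[(abs(xy[:,1]-yc)<22)&(xy[:,0]>=x0)&(xy[:,0]<x0+4),2]
                if len(z): print(x0,'%.0f'%np.median(z),end='; ')
            print()
E
```

```text
Traceback (most recent call last):
cv2.error: OpenCV(4.12.0) /io/opencv/modules/imgproc/src/convhull.cpp:143: error: (-215:Assertion failed) total >= 0 && (depth == CV_32F || depth == CV_32S) in function 'convexHull'
```

```bash
cat > cad.py <<'E'
from h import *
import pickle
for n in ['top','scene']:
    s=pickle.load(open(n+'.pkl','rb')); P=cloud(s); d=P[...,2]
    m=(d>19)&(d<28)&(P[...,1]>50)&(P[...,1]<330)&(P[...,0]>420)&(P[...,0]<720)
    m=m.astype(np.uint8); k,l,st,_=cv2.connectedComponentsWithStats(m); m=l==(1+np.argmax(st[1:,4]))
    q=P[m]; a=cv2.minAreaRect(np.ascontiguousarray(q[:,:2],dtype=np.float32))
    print(n,'rim',a,'z',np.percentile(q[:,2],[10,50,90]))
    b=a[2] if a[2]<45 else a[2]-90
    t=np.radians(b); R=np.array([[np.cos(t),np.sin(t)],[-np.sin(t),np.cos(t)]])
    m2=(d>4)&(d<45)&(P[...,1]>30)&(P[...,1]<360)&(P[...,0]>420)&(P[...,0]<720)
    g=P[m2]; xy=(g[:,:2]-np.array(a[0]))@R.T
    sel=(xy[:,0]>-90)&(xy[:,0]<20)
    for y0 in range(-156,156,4):
        z=g[sel&(xy[:,1]>=y0)&(xy[:,1]<y0+4),2]
        if len(z): print(y0,'%.0f'%np.median(z),end='; ')
    print()
    for yc in (-80,0,80):
        print('bay',yc)
        for x0 in range(-120,124,4):
            z=g[(abs(xy[:,1]-yc)<22)&(xy[:,0]>=x0)&(xy[:,0]<x0+4),2]
            if len(z): print(x0,'%.0f'%np.median(z),end='; ')
        print()
E
python3 cad.py
```

```text
top rim ((571.0201416015625, 203.59500122070312), (265.8434143066406, 200.22354125976562), 80.42977905273438) z [19.8831872  22.52842755 25.6043119 ]
-156 14; -152 14; -148 12; -144 8; -140 15; -136 15; -132 18; -128 22; -124 9; -120 10; -116 10; -112 10; -108 9; -104 10; -100 9; -96 10; -92 10; -88 9; -84 9; -80 10; -76 10; -72 10; -68 10; -64 10; -60 9; -56 10; -52 21; -48 23; -44 18; -40 22; -36 10; -32 10; -28 10; -24 10; -20 10; -16 10; -12 10; -8 10; -4 10; 0 10; 4 10; 8 9; 12 10; 16 9; 20 10; 24 10; 28 10; 32 10; 36 20; 40 22; 44 19; 48 22; 52 11; 56 10; 60 9; 64 10; 68 9; 72 10; 76 10; 80 10; 84 9; 88 9; 92 10; 96 10; 100 10; 104 10; 108 10; 112 10; 116 9; 120 10; 124 20; 128 22; 132 16; 136 14; 140 9; 144 12; 148 13; 152 14; 
bay -80
-120 5; -116 5; -112 6; -108 4; -104 13; -100 14; -96 20; -92 22; -88 9; -84 11; -80 10; -76 10; -72 9; -68 10; -64 9; -60 9; -56 11; -52 9; -48 10; -44 10; -40 9; -36 10; -32 8; -28 10; -24 11; -20 10; -16 10; -12 10; -8 10; -4 9; 0 11; 4 11; 8 9; 12 10; 16 11; 20 10; 24 10; 28 8; 32 10; 36 9; 40 10; 44 9; 48 14; 52 18; 56 8; 60 10; 64 26; 68 2
[... 2256 characters left out ...]
0; -40 11; -36 10; -32 11; -28 10; -24 10; -20 10; -16 10; -12 10; -8 10; -4 10; 0 10; 4 10; 8 10; 12 10; 16 11; 20 10; 24 10; 28 10; 32 10; 36 10; 40 10; 44 11; 48 18; 52 21; 60 34; 64 36; 68 37; 72 38; 76 37; 80 31; 84 28; 88 22; 92 20; 96 16; 100 13; 104 14; 108 5; 112 4; 
bay 80
-116 5; -104 15; -100 18; -96 22; -92 18; -88 13; -84 9; -80 10; -76 10; -72 11; -68 11; -64 10; -60 10; -56 10; -52 10; -48 10; -44 11; -40 10; -36 10; -32 10; -28 10; -24 10; -20 10; -16 10; -12 10; -8 10; -4 10; 0 11; 4 10; 8 10; 12 10; 16 10; 20 10; 24 11; 28 10; 32 10; 36 10; 40 10; 44 10; 48 19; 52 18; 56 11; 60 10; 64 14; 68 21; 72 20; 76 14; 80 11; 84 13; 88 21; 92 19; 96 16; 100 13; 104 12; 112 5; 116 4;
```

Rod diameters show the bays, by caddy y, are medium (-88), thick (0) and thin (+88). Now I turn the jaws to the caddy's x axis by about 64° CCW in the world, which is -1.115 rad about tool z.

Request:
{"api": "arm_command", "payload": {
  "increments": "0 0 0 0 0 -0.16 0;0 0 0 0 0 -0.16 0;0 0 0 0 0 -0.16 0;0 0 0 0 0 -0.16 0;0 0 0 0 0 -0.16 0",
  "squeeze": 60
}}

```text
clock: 0.72
eef_pos: [149.4, -502.9, 303.4]
tool_rot: [-0.001, 0.854, 0.52, 0.0]
wrist_force: [-0.1, 0.1, -0.3]
opening: 1.002
```

Request:
{"api": "arm_command", "payload": {
  "increments": "0 0 0 0 0 -0.16 0;0 0 0 0 0 -0.155 0;0 0 0 0 0 0 0;0 0 0 0 0 0 0;0 0 0 0 0 0 0"
}}

```text
clock: 1.35
eef_pos: [149.5, -503.2, 303.8]
tool_rot: [-0.0, 0.764, 0.645, 0.0]
wrist_force: [-1.4, -0.0, -0.4]
opening: 1.0
```

```bash
cat >> h.py <<'E'
from scipy.spatial.transform import Rotation as Ro
def go(x,y,z=None,phi=80.4):
    o=observe(); q=o['tool_rot']; R=Ro.from_quat([q[1],q[2],q[3],q[0]]); p=o['eef_pos']
    t=np.array([x,y,p[2] if z is None else z])
    X=R.as_matrix()[:,0]
    print('clock %.2f'%o['clock'],'pos',np.round(p,1),'phi %.2f'%np.degrees(np.arctan2(X[1],X[0])),'tilt z',np.round(R.as_matrix()[:,2],3),'j',np.round(o['joints'],2),'open %.3f'%o['opening'],'F',np.round(o['wrist_force'],1))
    print('tool shift mm',np.round(R.inv().apply(t-p),1),'dz-rot',round(-np.radians(phi-np.degrees(np.arctan2(X[1],X[0]))),4))
E
python3 -c "
from h import *
go(665,-153,220)"
```

```text
clock 1.35 pos [ 149.5 -503.2  303.8] phi 80.36 tilt z [-0.  0. -1.] j [-1.28  0.26 -0.14  1.17  0.    0.46] open 1.000 F [-1.4 -0.  -0.4]
tool shift mm [431.5 449.6  83.9] dz-rot -0.0006
```

Request:
{"api": "arm_command", "payload": {
  "increments": "0.02 0.02 0.005 0 0 0 0;0.04 0.04 0.007 0 0 0 0;0.04 0.042 0.007 0 0 0 0;0.04 0.042 0.007 0 0 0 0;0.04 0.042 0.007 0 0 0 0"
}}

```text
clock: 1.98
eef_pos: [364.3, -355.6, 270.9]
tool_rot: [0.0, 0.764, 0.645, -0.0]
wrist_force: [0.6, -0.2, 0.5]
opening: 1.002
```

Request:
{"api": "arm_command", "payload": {
  "increments": "0.04 0.042 0.007 0 0 0 0;0.04 0.042 0.007 0 0 0 0;0.04 0.042 0.007 0 0 0 0;0.04 0.042 0.007 0 0 0 0;0.04 0.042 0.007 0 0 0 0"
}}

```text
clock: 2.6
eef_pos: [604.7, -193.1, 235.7]
tool_rot: [0.0, 0.764, 0.645, -0.0]
wrist_force: [0.6, -0.7, -0.1]
opening: 0.997
```

Request:
{"api": "arm_command", "payload": {
  "increments": "0.03 0.03 0.007 0 0 0 0;0.02 0.02 0.005 0 0 0 0;0 0 0 0 0 0 0;0 0 0 0 0 0 0;0 0 0 0 0 0 0"
}}

```text
clock: 3.22
eef_pos: [660.0, -154.3, 224.4]
tool_rot: [0.0, 0.764, 0.645, -0.0]
wrist_force: [0.6, -0.5, 0.2]
opening: 0.998
```

```bash
cat >> h.py <<'E'
def wrist(name):
    o=observe(); s=snapshot('wrist'); save(name,s['frame'])
    q=o['tool_rot']; R=Ro.from_quat([q[1],q[2],q[3],q[0]]).as_matrix()
    z=s['z_map'].astype(float); H,W=z.shape; f=H/2/np.tan(np.radians(s['fov_y'])/2)
    v,u=np.mgrid[:H,:W]; a=u-s['cx']; b=v-s['cy']; r=np.hypot(a,b)+1e-9; th=r/f
    k=np.tan(th)/r*z
    c=np.stack([a*k,b*k,z],-1); T=np.array(s['T_tool_cam']); t=c@T[:3,:3].T+T[:3,3]
    t[z<=0]=np.nan
    return s,t,t@R.T+o['eef_pos']
E
python3 - <<'E'
from h import *
go(665,-153,220)
s,t,P=wrist('w1.png'); print(np.round(s['T_tool_cam'],2),s['fov_y'])
import pickle; pickle.dump((s,t,P),open('w1.pkl','wb'))
d=P[...,2]
m=((d>8)&(d<60)&(P[...,0]>380)&(P[...,0]<750)&(P[...,1]<60)&(P[...,1]>-420)).astype(np.uint8)
k,l,st,ce=cv2.connectedComponentsWithStats(m)
print('desk',np.median(d[abs(d)<12]))
for i in range(1,k):
    if st[i,4]<60: continue
    q=P[l==i]; zt=np.percentile(q[:,2],80); g=q[abs(q[:,2]-zt)<4]
    e,r=cv2.minEnclosingCircle(np.ascontiguousarray(g[:,:2],dtype=np.float32))
    print(np.round(ce[i]),st[i,4],'zt %.1f'%zt,np.round(e,1),round(r,1),np.round(g.mean(0),1))
f=(np.nan_to_num(t[...,2],nan=999)<90)&(t[...,2]>-20); print('near',f.sum(), np.nanmax(t[f][:,2]) if f.any() else '')
if f.any(): q=t[f]; print(np.round([q.min(0),q.max(0)],1))
E
```

```text
clock 3.23 pos [ 660.  -154.3  224.4] phi 80.34 tilt z [-0. -0. -1.] j [-0.23  0.56  0.13  1.14 -0.    1.51] open 0.998 F [ 0.6 -0.5  0.2]
tool shift mm [2.1 4.8 4.4] dz-rot -0.001
[[  0.    -0.95  -0.33  85.  ]
 [  1.     0.     0.     0.09]
 [ -0.    -0.33   0.95 -70.06]
 [  0.     0.     0.     1.  ]] 65.70646984690485
desk -0.004632476219256887
[98.  4.] 346 zt 15.6 [544.5  48.5] 36.9 [538.1  47.9  14.6]
[134.  95.] 2446 zt 43.1 [561.  -62.2] 33.3 [571.7 -51.1  43.6]
[ 48. 109.] 1333 zt 30.1 [457.3 -44. ] 22.2 [458.9 -44.   29.6]
[257. 172.] 2413 zt 30.4 [ 666.9 -153.9] 28.0 [ 667.  -152.7   29.9]
[ 82. 206.] 645 zt 13.9 [ 462. -164.] 31.6 [ 460.3 -161.4   13. ]
[174. 211.] 995 zt 30.2 [ 575.4 -180.8] 17.2 [ 576.4 -179.9   29.6]
[199. 296.] 943 zt 30.9 [ 573.1 -301. ] 29.8 [ 572.8 -296.4   30.9]
[104. 286.] 121 zt 25.1 [ 444. -273.] 13.3 [ 446.7 -271.3   24.5]
near 24532 60.31824117633789
[[-14.9 -74.2 -20. ]
 [ 20.6  74.5  60.3]]
```

View pics/w1.png

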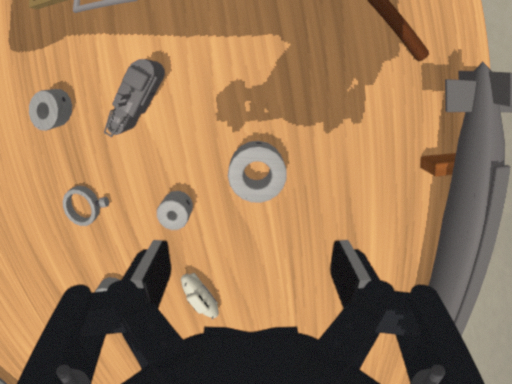

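The wrist view shows the large ring at (257,172) between the jaws, the small at (174,211) and the medium at (48,109). The open tips reach 60 mm ahead of the TCP. Next I centre on the large die.

```bash
python3 -c "
from h import *
go(666.7,-153.6,76)"
```

```text
clock 3.27 pos [ 660.  -154.3  224.5] phi 80.34 tilt z [ 0. -0. -1.] j [-0.23  0.56  0.13  1.14 -0.    1.51] open 0.996 F [-0.2  0.8  0.1]
tool shift mm [  1.8   6.4 148.5] dz-rot -0.001
```

Request:
{"api": "arm_command", "payload": {
  "increments": "0.0018 0.0064 0.02 0 0 0 0;0 0 0.035 0 0 0 0;0 0 0.035 0 0 0 0;0 0 0.035 0 0 0 0;0 0 0.015 0 0 0 0"
}}

```text
clock: 3.9
eef_pos: [665.4, -152.4, 80.3]
tool_rot: [-0.002, 0.764, 0.645, -0.002]
wrist_force: [-0.3, 0.4, 0.8]
opening: 0.998
```

Request:
{"api": "arm_command", "payload": {
  "increments": "0 0 0.008 0 0 0 0;0 0 0 0 0 0 0.15;0 0 0 0 0 0 0.25;0 0 0 0 0 0 0.5;0 0 0 0 0 0 0.6",
  "squeeze": 60
}}

```text
clock: 4.53
eef_pos: [668.1, -152.8, 78.0]
tool_rot: [0.001, 0.764, 0.646, 0.001]
wrist_force: [-1.3, 0.1, 6.2]
opening: 0.643
```

Request:
{"api": "arm_command", "payload": {
  "increments": "0 0 0 0 0 0 0.8;0 0 0 0 0 0 0.8;0 0 0 0 0 0 0.8;0 0 0 0 0 0 0.8;0 0 0 0 0 0 0.8"
}}

```text
clock: 5.15
eef_pos: [668.1, -152.8, 78.0]
tool_rot: [0.001, 0.764, 0.646, 0.001]
wrist_force: [-2.1, 0.4, 5.2]
opening: 0.643
```

```bash
python3 -c "
from h import *
go(550.7,204.7,170)
wrist('w2.png')"
```

```text
clock 5.15 pos [ 668.1 -152.8   78. ] phi 80.43 tilt z [ 0.002 -0.001 -1.   ] j [-0.22  0.68 -0.05  0.84 -0.    1.51] open 0.643 F [-2.1  0.4  5.2]
tool shift mm [ 333.  -175.   -92.5] dz-rot 0.0005
```

View pics/w2.png

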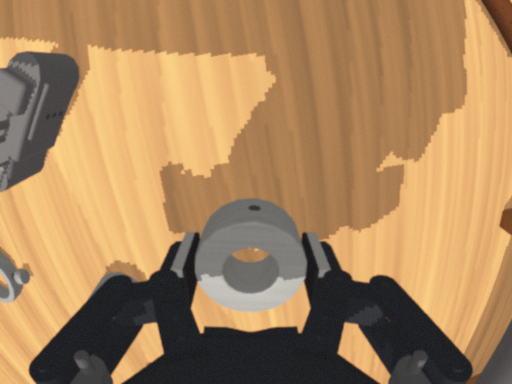

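The large die (251,265) is held between the pads. I lift it and carry it to the thick bay.

Request:
{"api": "arm_command", "payload": {
  "increments": "0 0 -0.008 0 0 0 0.8;0 0 -0.02 0 0 0 0.8;0 0 -0.03 0 0 0 0.8;0.015 -0.008 -0.03 0 0 0 0.8;0.03 -0.016 -0.005 0 0 0 0.8"
}}

```text
clock: 5.82
eef_pos: [653.0, -105.2, 171.7]
tool_rot: [0.002, 0.764, 0.645, 0.002]
wrist_force: [-0.0, -0.9, -4.7]
opening: 0.641
```

Request:
{"api": "arm_command", "payload": {
  "increments": "0.04 -0.021 0 0 0 0 0.8;0.04 -0.021 0 0 0 0 0.8;0.04 -0.021 0 0 0 0 0.8;0.04 -0.021 0 0 0 0 0.8;0.04 -0.021 0 0 0 0 0.8"
}}

```text
clock: 6.45
eef_pos: [580.0, 111.7, 168.9]
tool_rot: [-0.0, 0.764, 0.646, -0.0]
wrist_force: [0.7, 0.2, -5.7]
opening: 0.637
```

Request:
{"api": "arm_command", "payload": {
  "increments": "0.035 -0.018 0 0 0 0 0.8;0.03 -0.016 0 0 0 0 0.8;0.015 -0.008 0 0 0 0 0.8;0.008 -0.004 0 0 0 0 0.8;0 0 0 0 0 0 0.8"
}}

```text
clock: 7.08
eef_pos: [550.3, 204.5, 168.9]
tool_rot: [0.0, 0.764, 0.646, -0.0]
wrist_force: [0.9, -0.1, -4.5]
opening: 0.641
```

```bash
python3 - <<'E'
from h import *
go(550.7,204.7,88)
s,t,P=wrist('w3.png')
d=P[...,2]
import pickle; pickle.dump((s,t,P),open('w3.pkl','wb'))
a=np.radians(-9.63); c=np.array([570.4,201.3]); R=np.array([[np.cos(a),np.sin(a)],[-np.sin(a),np.cos(a)]])
m=np.isfinite(d)&(d>5)&(d<45); xy=(P[m][:,:2]-c)@R.T; z=P[m][:,2]
for x0 in (-70,-40,60,80):
  print(x0)
  for y0 in range(-140,140,3):
    w=z[(abs(xy[:,0]-x0)<8)&(xy[:,1]>=y0)&(xy[:,1]<y0+3)]
    if len(w)>2: print(y0,'%.0f'%np.median(w),end='; ')
  print()
E
```

```text
clock 7.08 pos [550.3 204.5 168.9] phi 80.43 tilt z [ 0.    -0.001 -1.   ] j [ 0.36  0.45 -0.22  0.9  -0.    2.09] open 0.641 F [ 0.9 -0.1 -4.5]
tool shift mm [ 0.3  0.3 80.9] dz-rot 0.0005
-70
-140 16; -137 16; -131 23; -128 21; -125 16; -122 10; -119 10; -116 10; -113 10; -110 10; -107 10; -104 10; -101 10; -98 9; -41 23; -38 12; -35 10; -32 10; -29 10; -26 10; -23 10; -20 10; -17 10; -14 10; -11 10; -8 10; -5 10; -2 10; 1 10; 4 10; 7 10; 10 10; 13 10; 16 10; 19 10; 22 10; 25 10; 28 10; 31 10; 34 10; 37 23; 40 20; 46 23; 49 22; 52 10; 55 10; 58 10; 61 10; 64 10; 67 10; 70 10; 73 10; 76 10; 79 10; 82 10; 85 10; 88 10; 91 10; 94 10; 97 10; 100 10; 103 10; 106 10; 109 10; 112 10; 115 10; 118 10; 121 10; 124 18; 127 23; 130 16; 133 16; 136 16; 
-40
-140 15; -137 16; -131 22; -128 22; -125 20; -68 9; -65 10; -62 10; -17 10; -14 10; -11 10; -8 10; -5 10; -2 10; 1 10; 4 10; 7 10; 10 10; 13 10; 16 10; 19 10; 22 10; 25 10; 28 10; 31 10; 34 10; 37 23; 40 22; 43 6; 46 23; 49 21; 52 10; 55 10; 58 10; 61 10; 64 10; 67 10; 70 10; 73 10; 76 10; 79 10; 82 10; 85 10; 88 10; 91 10; 94 10; 97 10; 100
[... 476 characters left out ...]
 67 11; 70 12; 73 11; 76 11; 79 11; 82 11; 85 11; 88 11; 91 11; 94 11; 97 12; 100 11; 103 11; 106 11; 109 11; 112 11; 115 12; 118 11; 121 11; 124 22; 127 23; 130 16; 133 16; 136 16; 
80
-86 27; -83 27; -80 27; -77 29; -74 28; -71 28; -68 28; -65 28; -62 24; -59 22; -53 23; -50 23; -47 20; -44 23; -32 39; -29 39; -26 39; -23 38; -20 37; -17 37; -14 37; -11 37; -8 36; -5 37; -2 37; 1 37; 4 37; 7 37; 10 38; 13 38; 16 37; 19 37; 22 37; 25 37; 28 25; 31 10; 37 23; 40 16; 46 23; 49 19; 52 10; 55 21; 58 21; 61 21; 64 22; 67 19; 70 11; 73 12; 76 11; 79 11; 82 15; 85 11; 88 19; 91 11; 94 15; 97 11; 100 11; 103 12; 106 11; 109 19; 112 12; 115 11; 118 10; 121 10; 124 21; 127 23; 130 16; 133 16; 136 16;
```

View pics/w3.png

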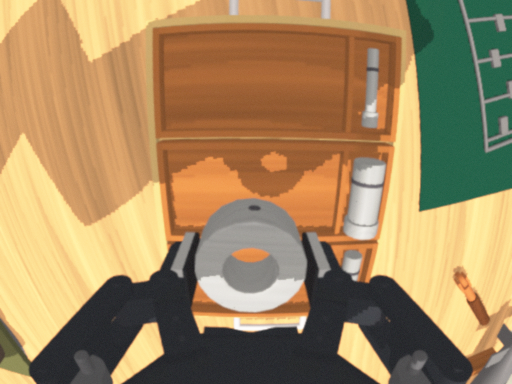

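The thick bay (265,190) lies under the die as computed. I lower it.

Request:
{"api": "arm_command", "payload": {
  "increments": "0 0 0.015 0 0 0 0.8;0 0 0.025 0 0 0 0.8;0 0 0.02 0 0 0 0.8;0 0 0.012 0 0 0 0.8;0 0 0.004 0 0 0 0.8"
}}

```text
clock: 7.75
eef_pos: [549.7, 204.1, 91.7]
tool_rot: [-0.0, 0.764, 0.645, -0.001]
wrist_force: [-0.1, -0.3, -4.3]
opening: 0.642
```

Request:
{"api": "arm_command", "payload": {
  "increments": "0 0 0.001 0 0 0 0.8;0 0 0.001 0 0 0 0.8;0 0 0.001 0 0 0 0.8;0 0 0.001 0 0 0 0.8;0 0 0 0 0 0 0.8"
}}

```text
clock: 8.38
eef_pos: [550.2, 204.8, 89.0]
tool_rot: [0.0, 0.764, 0.646, 0.0]
wrist_force: [0.0, 0.4, -4.2]
opening: 0.638
```

Request:
{"api": "arm_command", "payload": {
  "increments": "0 0 0.001 0 0 0 0.8;0 0 0.001 0 0 0 0.8;0 0 0 0 0 0 0.8;0 0 0 0 0 0 0.8;0 0 0 0 0 0 0.8"
}}

```text
clock: 9.0
eef_pos: [550.3, 204.9, 88.0]
tool_rot: [0.0, 0.764, 0.646, 0.0]
wrist_force: [-3.1, -0.8, 6.9]
opening: 0.639
```

Contact shows as the force going from -4 to +7 N. I open and rise.

Request:
{"api": "arm_command", "payload": {
  "increments": "0 0 0 0 0 0 0.3;0 0 0 0 0 0 0.2;0 0 0 0 0 0 0.1;0 0 0 0 0 0 0.1;0 0 0 0 0 0 0.1"
}}

```text
clock: 9.62
eef_pos: [550.2, 204.8, 86.8]
tool_rot: [-0.0, 0.764, 0.646, -0.0]
wrist_force: [-0.4, -0.9, -0.5]
opening: 0.903
```

Request:
{"api": "arm_command", "payload": {
  "increments": "0 0 -0.005 0 0 0 0.1;0 0 -0.01 0 0 0 0.1;0 0 -0.025 0 0 0 0.1;0 0 -0.035 0 0 0 0.1;0 0 -0.035 0 0 0 0.1"
}}

```text
clock: 10.25
eef_pos: [550.2, 204.8, 198.7]
tool_rot: [0.0, 0.764, 0.646, 0.0]
wrist_force: [0.9, 0.5, -0.2]
opening: 0.899
```

```bash
python3 - <<'E'
from h import *
go(575.5,-180.8,180)
s,t,P=wrist('w4.png')
E
```

```text
clock 10.25 pos [550.2 204.8 198.7] phi 80.43 tilt z [ 0.001  0.    -1.   ] j [ 0.36  0.43 -0.17  0.97  0.    2.09] open 0.899 F [ 0.9  0.5 -0.2]
tool shift mm [-376.    89.    18.6] dz-rot 0.0006
```

View pics/w4.png

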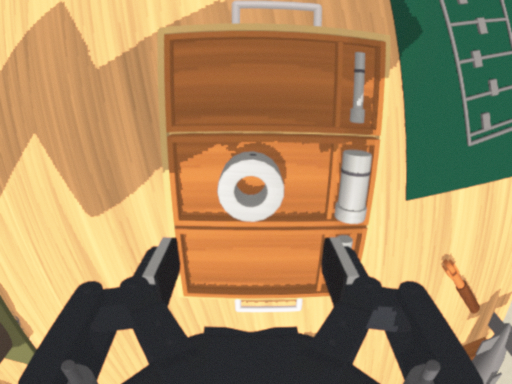

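The large die (251,187) lies flat in the middle (thick) bay. Next is the small die.

Request:
{"api": "arm_command", "payload": {
  "increments": "-0.02 0.005 0 0 0 0 0.1;-0.035 0.0085 0 0 0 0 0.1;-0.045 0.0105 0 0 0 0 0.05;-0.045 0.0105 0 0 0 0 0;-0.045 0.0105 0 0 0 0 0"
}}

```text
clock: 10.92
eef_pos: [562.0, 7.6, 196.2]
tool_rot: [-0.0, 0.764, 0.645, -0.001]
wrist_force: [0.9, -0.4, -0.2]
opening: 0.998
```

Request:
{"api": "arm_command", "payload": {
  "increments": "-0.045 0.0105 0 0 0 0 0;-0.045 0.0105 0.003 0 0 0 0;-0.045 0.0105 0.005 0 0 0 0;-0.03 0.007 0.005 0 0 0 0;-0.018 0.0045 0.004 0 0 0 0"
}}

```text
clock: 11.55
eef_pos: [573.8, -179.8, 179.0]
tool_rot: [-0.001, 0.764, 0.645, -0.001]
wrist_force: [-0.1, 1.4, 0.4]
opening: 1.0
```

Request:
{"api": "arm_command", "payload": {
  "increments": "-0.003 0.001 0.001 0 0 0 0;0 0 0 0 0 0 0;0 0 0 0 0 0 0;0 0 0 0 0 0 0;0 0 0 0 0 0 0"
}}

```text
clock: 12.18
eef_pos: [575.6, -180.2, 179.1]
tool_rot: [0.0, 0.763, 0.646, 0.0]
wrist_force: [0.7, -0.4, 0.2]
opening: 1.0
```

```bash
cat >> h.py <<'E'
def rings(P,zlo=24,zhi=40):
    d=P[...,2]; m=((d>8)&(d<60)&(P[...,0]>380)&(P[...,0]<750)&(P[...,1]<330)&(P[...,1]>-420)).astype(np.uint8)
    k,l,st,ce=cv2.connectedComponentsWithStats(m)
    for i in range(1,k):
        if st[i,4]<100: continue
        q=P[l==i]; zt=np.percentile(q[:,2],80); g=q[abs(q[:,2]-zt)<4]
        e,r=cv2.minEnclosingCircle(np.ascontiguousarray(g[:,:2],dtype=np.float32))
        print(np.round(ce[i]),st[i,4],'zt %.1f'%zt,np.round(e,1),round(r,1))
E
python3 - <<'E'
from h import *
go(575.5,-180.8,76)
s,t,P=wrist('w5.png'); rings(P)
E
```

```text
clock 12.18 pos [ 575.6 -180.2  179.1] phi 80.49 tilt z [ 0. -0. -1.] j [-0.3   0.47 -0.16  0.94  0.    1.43] open 1.000 F [ 0.7 -0.4  0.2]
tool shift mm [ -0.6  -0.  103.1] dz-rot 0.0015
[207.  42.] 3523 zt 43.6 [560.9 -62.8] 33.8
[84. 60.] 2191 zt 30.3 [456.9 -43.8] 22.4
[121. 187.] 1138 zt 14.1 [ 461.6 -162.4] 31.5
[250. 191.] 1532 zt 30.4 [ 575.6 -181.1] 17.0
[266. 296.] 1238 zt 31.2 [ 572.9 -299.8] 30.1
[168. 304.] 354 zt 26.0 [ 467.7 -295.1] 16.0
```

View pics/w5.png

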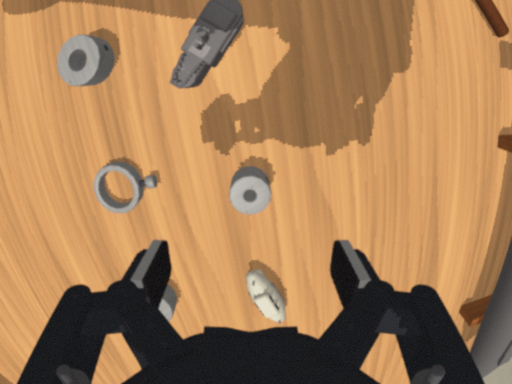

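The small die (250,191) is centred between the jaws. I descend and grip.

Request:
{"api": "arm_command", "payload": {
  "increments": "-0.0007 0 0.02 0 0 0 0;0 0 0.03 0 0 0 0;0 0 0.025 0 0 0 0;0 0 0.015 0 0 0 0;0 0 0.007 0 0 0 0"
}}

```text
clock: 12.85
eef_pos: [575.1, -181.3, 81.2]
tool_rot: [-0.0, 0.764, 0.646, -0.0]
wrist_force: [0.5, -0.7, -0.3]
opening: 1.001
```

Request:
{"api": "arm_command", "payload": {
  "increments": "0 0 0.003 0 0 0 0.2;0 0 0 0 0 0 0.35;0 0 0 0 0 0 0.45;0 0 0 0 0 0 0.55;0 0 0 0 0 0 0.65"
}}

```text
clock: 13.48
eef_pos: [575.7, -181.6, 79.8]
tool_rot: [0.0, 0.764, 0.646, 0.0]
wrist_force: [-0.5, 0.6, 4.6]
opening: 0.376
```

Request:
{"api": "arm_command", "payload": {
  "increments": "0 0 0 0 0 0 0.75;0 0 0 0 0 0 0.85;0 0 0 0 0 0 0.9;0 0 0 0 0 0 0.9;0 0 0 0 0 0 0.9"
}}

```text
clock: 14.1
eef_pos: [575.7, -181.6, 79.8]
tool_rot: [0.0, 0.764, 0.646, 0.0]
wrist_force: [-1.1, 0.3, 5.9]
opening: 0.38
```

```bash
python3 - <<'E'
from h import *
go(565.4,291.5,170)
E
```

```text
clock 14.10 pos [ 575.7 -181.6   79.8] phi 80.43 tilt z [ 0.001 -0.    -1.   ] j [-0.31  0.56 -0.29  0.72  0.    1.43] open 0.380 F [-1.1  0.3  5.9]
tool shift mm [464.7 -88.7 -90.4] dz-rot 0.0006
```

Request:
{"api": "arm_command", "payload": {
  "increments": "0 0 -0.008 0 0 0 0.9;0 0 -0.02 0 0 0 0.9;0 0 -0.03 0 0 0 0.9;0.02 -0.004 -0.03 0 0 0 0.9;0.035 -0.007 -0.003 0 0 0 0.9"
}}

```text
clock: 14.72
eef_pos: [575.3, -126.1, 172.5]
tool_rot: [0.002, 0.764, 0.645, 0.002]
wrist_force: [0.2, -0.1, -1.9]
opening: 0.383
```

Request:
{"api": "arm_command", "payload": {
  "increments": "0.045 -0.0085 0 0 0 0 0.9;0.045 -0.0085 0 0 0 0 0.9;0.045 -0.0085 0 0 0 0 0.9;0.045 -0.0085 0 0 0 0 0.9;0.045 -0.0085 0 0 0 0 0.9"
}}

```text
clock: 15.35
eef_pos: [568.7, 104.9, 169.8]
tool_rot: [-0.0, 0.764, 0.646, -0.0]
wrist_force: [0.8, 0.5, -3.1]
opening: 0.376
```

Request:
{"api": "arm_command", "payload": {
  "increments": "0.045 -0.0085 0 0 0 0 0.9;0.045 -0.0085 0 0 0 0 0.9;0.045 -0.0085 0 0 0 0 0.9;0.03 -0.006 0 0 0 0 0.9;0.02 -0.004 0 0 0 0 0.9"
}}

```text
clock: 15.98
eef_pos: [564.4, 293.3, 169.7]
tool_rot: [-0.0, 0.763, 0.646, -0.0]
wrist_force: [-0.2, 0.2, -1.3]
opening: 0.377
```

```bash
python3 - <<'E'
from h import *
go(565.4,291.5,91)
s,t,P=wrist('w6.png')
E
```

```text
clock 15.97 pos [564.4 293.3 169.7] phi 80.51 tilt z [-0.001 -0.    -1.   ] j [ 0.48  0.53 -0.08  0.96 -0.    2.22] open 0.377 F [-0.2  0.2 -1.3]
tool shift mm [-1.6  1.3 78.7] dz-rot 0.0018
```

View pics/w6.png

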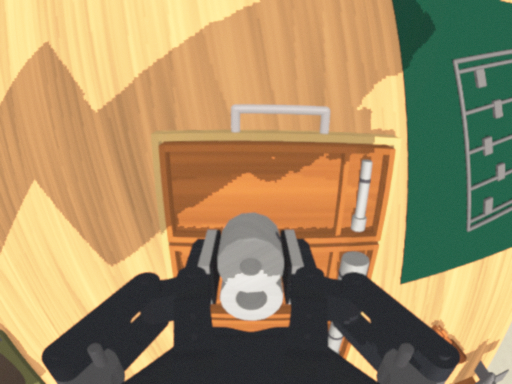

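The small die is held over the thin-rod bay; the large die is visible below at (252,290). I lower it.

Request:
{"api": "arm_command", "payload": {
  "increments": "-0.0016 0.001 0.015 0 0 0 0.9;0 0 0.025 0 0 0 0.9;0 0 0.02 0 0 0 0.9;0 0 0.012 0 0 0 0.9;0 0 0.004 0 0 0 0.9"
}}

```text
clock: 16.65
eef_pos: [565.1, 288.7, 92.7]
tool_rot: [-0.0, 0.764, 0.645, -0.001]
wrist_force: [0.3, -0.6, -1.8]
opening: 0.378
```

Request:
{"api": "arm_command", "payload": {
  "increments": "0 0 0.001 0 0 0 0.9;0 0 0.001 0 0 0 0.9;0 0 0.001 0 0 0 0.9;0 0 0 0 0 0 0.9;0 0 0 0 0 0 0.9"
}}

```text
clock: 17.27
eef_pos: [565.6, 290.2, 91.1]
tool_rot: [0.0, 0.764, 0.646, 0.0]
wrist_force: [0.0, 0.6, -1.8]
opening: 0.377
```

Request:
{"api": "arm_command", "payload": {
  "increments": "0 0 0.001 0 0 0 0.9;0 0 0.001 0 0 0 0.9;0 0 0 0 0 0 0.9;0 0 0 0 0 0 0.9;0 0 0 0 0 0 0.9"
}}

```text
clock: 17.9
eef_pos: [565.7, 290.2, 89.8]
tool_rot: [0.0, 0.764, 0.646, 0.0]
wrist_force: [-2.5, -0.3, 5.4]
opening: 0.383
```

Seated, so I release and rise.

Request:
{"api": "arm_command", "payload": {
  "increments": "0 0 0 0 0 0 0.55;0 0 0 0 0 0 0.4;0 0 0 0 0 0 0.2;0 0 0 0 0 0 0.15;0 0 0 0 0 0 0.15"
}}

```text
clock: 18.52
eef_pos: [565.6, 290.1, 88.8]
tool_rot: [-0.0, 0.764, 0.646, -0.0]
wrist_force: [0.4, -0.6, 0.4]
opening: 0.848
```

Request:
{"api": "arm_command", "payload": {
  "increments": "0 0 -0.005 0 0 0 0.15;0 0 -0.01 0 0 0 0.15;0 0 -0.025 0 0 0 0.15;0 0 -0.035 0 0 0 0.15;0 0 -0.035 0 0 0 0.15"
}}

```text
clock: 19.15
eef_pos: [565.6, 290.1, 200.7]
tool_rot: [0.0, 0.764, 0.646, 0.0]
wrist_force: [0.8, 0.2, -0.8]
opening: 0.853
```

```bash
python3 - <<'E'
from h import *
go(457,-44,180)
s,t,P=wrist('w7.png')
E
```

```text
clock 19.15 pos [565.6 290.1 200.7] phi 80.43 tilt z [ 0.001  0.    -1.   ] j [ 0.47  0.5  -0.04  1.03  0.    2.21] open 0.853 F [ 0.8  0.2 -0.8]
tool shift mm [-347.6  -51.5   20.5] dz-rot 0.0006
```

View pics/w7.png

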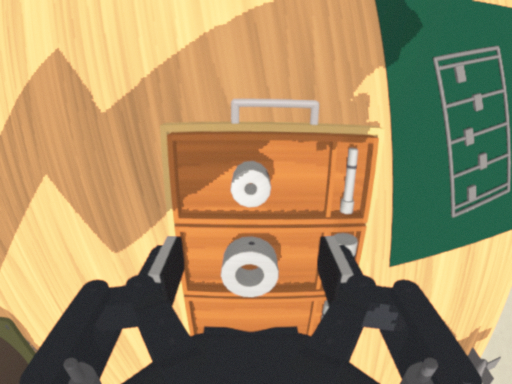

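The small die (250,187) is in the thin bay and the large (249,267) is in the thick bay. Next is the medium die.

Request:
{"api": "arm_command", "payload": {
  "increments": "-0.02 -0.003 0 0 0 0 0.1;-0.035 -0.005 0 0 0 0 0.05;-0.045 -0.007 0 0 0 0 0;-0.045 -0.0065 0 0 0 0 0;-0.045 -0.0065 0 0 0 0 0"
}}

```text
clock: 19.82
eef_pos: [506.1, 106.3, 199.7]
tool_rot: [0.0, 0.764, 0.646, 0.001]
wrist_force: [0.2, -0.4, -0.8]
opening: 1.006
```

Request:
{"api": "arm_command", "payload": {
  "increments": "-0.045 -0.0065 0 0 0 0 0;-0.045 -0.0065 0.005 0 0 0 0;-0.035 -0.005 0.005 0 0 0 0;-0.02 -0.003 0.005 0 0 0 0;-0.0125 -0.0025 0.005 0 0 0 0"
}}

```text
clock: 20.45
eef_pos: [457.0, -44.9, 179.4]
tool_rot: [0.0, 0.764, 0.645, 0.001]
wrist_force: [-1.1, -0.6, 0.4]
opening: 1.004
```

Request:
{"api": "arm_command", "payload": {
  "increments": "0 0 0 0 0 0 0;0 0 0 0 0 0 0;0 0 0 0 0 0 0;0 0 0 0 0 0 0;0 0 0 0 0 0 0"
}}

```text
clock: 21.08
eef_pos: [457.2, -43.7, 178.9]
tool_rot: [0.0, 0.763, 0.646, 0.0]
wrist_force: [-0.4, -0.3, 0.3]
opening: 0.997
```

```bash
python3 - <<'E'
from h import *
go(457,-44,78)
s,t,P=wrist('w8.png'); rings(P)
E
```

```text
clock 21.07 pos [457.2 -43.7 178.9] phi 80.46 tilt z [ 0.  0. -1.] j [-0.1   0.24 -0.51  0.81  0.    1.64] open 0.997 F [-0.4 -0.3  0.3]
tool shift mm [-4.000e-01 -1.000e-01  1.009e+02] dz-rot 0.0011
[337.  26.] 11346 zt 22.0 [553.   98.9] 100.7
[376. 187.] 3456 zt 42.6 [559.5 -61.6] 33.6
[249. 190.] 2321 zt 30.4 [457.  -43.8] 22.1
[270. 292.] 879 zt 14.0 [ 461.9 -161.5] 31.2
[372. 358.] 280 zt 31.9 [ 571.8 -298.3] 15.7
```

View pics/w8.png

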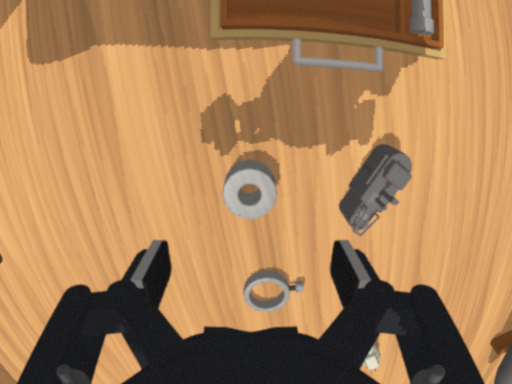

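```bash
python3 - <<'E'
from h import *
import pickle
s,t,P=pickle.load(open('w1.pkl','rb'))
f=(t[...,2]<75)&(t[...,2]>-70); q=t[f]
for z0 in range(-40,65,8):
    w=q[(q[:,2]>=z0)&(q[:,2]<z0+8)]
    if len(w): print(z0,'|y|max %.0f'%abs(w[:,1]).max(),'x %.0f..%.0f'%(w[:,0].min(),w[:,0].max()))
s,t,P=wrist('w9.png'); m=(P[...,0]>500)&(P[...,0]<620)&(P[...,1]>-120)&(P[...,1]<0)&(P[...,2]>8)&(P[...,2]<75)
g=P[m]; rel=(g-[457,-44,78])
a=np.radians(80.4); X=np.array([np.cos(a),np.sin(a)]); Y=np.array([np.sin(a),-np.cos(a)])
for z0 in range(8,72,8):
    w=rel[(g[:,2]>=z0)&(g[:,2]<z0+8)]
    if len(w):
        u=w[:,:2]@X; v=w[:,:2]@Y; i=v.argmin(); print(z0,len(w),'tool y min %.0f at x %.0f'%(v[i],u[i]),'x range %.0f..%.0f'%(u.min(),u.max()))
E
```

```text
-40 |y|max 70 x 10..15
-32 |y|max 71 x 1..22
-24 |y|max 73 x -12..22
-16 |y|max 73 x -12..19
-8 |y|max 73 x -15..19
0 |y|max 75 x -12..18
8 |y|max 74 x -12..15
16 |y|max 67 x -2..14
24 |y|max 57 x -11..13
32 |y|max 57 x -11..13
40 |y|max 57 x -11..13
48 |y|max 57 x -11..12
56 |y|max 47 x -10..11
8 316 tool y min 82 at x -20 x range -26..38
16 367 tool y min 82 at x -21 x range -26..38
24 364 tool y min 82 at x -21 x range -25..38
32 1641 tool y min 82 at x -20 x range -30..38
40 665 tool y min 84 at x -26 x range -31..32
48 65 tool y min 102 at x -2 x range -3..8
56 54 tool y min 105 at x 6 x range 3..9
```

It clears: the links reach 75 mm and the tower starts at 82 mm. I descend on the medium die (249,190).

Request:
{"api": "arm_command", "payload": {
  "increments": "-0.0003 0 0.02 0 0 0 0;0 0 0.03 0 0 0 0;0 0 0.025 0 0 0 0;0 0 0.015 0 0 0 0;0 0 0.007 0 0 0 0"
}}

```text
clock: 21.8
eef_pos: [456.5, -44.2, 81.1]
tool_rot: [-0.001, 0.764, 0.646, -0.001]
wrist_force: [-0.2, -0.7, -0.1]
opening: 1.001
```

Request:
{"api": "arm_command", "payload": {
  "increments": "0 0 0.003 0 0 0 0.2;0 0 0 0 0 0 0.3;0 0 0 0 0 0 0.4;0 0 0 0 0 0 0.5;0 0 0 0 0 0 0.6"
}}

```text
clock: 22.42
eef_pos: [457.3, -44.3, 79.9]
tool_rot: [0.0, 0.764, 0.646, 0.0]
wrist_force: [-2.0, 1.0, 6.7]
opening: 0.494
```

Request:
{"api": "arm_command", "payload": {
  "increments": "0 0 0 0 0 0 0.7;0 0 0 0 0 0 0.8;0 0 0 0 0 0 0.8;0 0 0 0 0 0 0.8;0 0 0 0 0 0 0.8"
}}

```text
clock: 23.05
eef_pos: [457.3, -44.3, 79.9]
tool_rot: [0.0, 0.764, 0.646, 0.0]
wrist_force: [-1.4, 1.0, 6.8]
opening: 0.492
```

```bash
python3 - <<'E'
from h import *
go(536,117.9,170)
E
```

```text
clock 23.05 pos [457.3 -44.3  79.9] phi 80.42 tilt z [ 0.001 -0.    -1.   ] j [-0.1   0.37 -0.65  0.55  0.    1.64] open 0.492 F [-1.4  1.   6.8]
tool shift mm [173.   50.7 -90. ] dz-rot 0.0003
```

Request:
{"api": "arm_command", "payload": {
  "increments": "0 0 -0.008 0 0 0 0.8;0 0 -0.025 0 0 0 0.8;0 0 -0.03 0 0 0 0.8;0 0 -0.025 0 0 0 0.8;0.015 0.0045 -0.003 0 0 0 0.8"
}}

```text
clock: 23.68
eef_pos: [464.8, -30.4, 171.6]
tool_rot: [0.001, 0.764, 0.645, 0.001]
wrist_force: [1.7, -0.1, -2.4]
opening: 0.494
```

Request:
{"api": "arm_command", "payload": {
  "increments": "0.03 0.009 0 0 0 0 0.8;0.04 0.0115 0 0 0 0 0.8;0.04 0.0115 0 0 0 0 0.8;0.03 0.009 0 0 0 0 0.8;0.018 0.0052 0 0 0 0 0.8"
}}

```text
clock: 24.3
eef_pos: [535.9, 120.0, 168.7]
tool_rot: [-0.0, 0.763, 0.646, -0.001]
wrist_force: [0.1, -1.1, -3.2]
opening: 0.492
```

Request:
{"api": "arm_command", "payload": {
  "increments": "0 0 0 0 0 0 0.8;0 0 0 0 0 0 0.8;0 0 0 0 0 0 0.8;0 0 0 0 0 0 0.8;0 0 0 0 0 0 0.8"
}}

```text
clock: 24.92
eef_pos: [535.7, 117.4, 170.1]
tool_rot: [0.0, 0.764, 0.645, 0.0]
wrist_force: [-0.2, -0.9, -3.7]
opening: 0.498
```

```bash
python3 - <<'E'
from h import *
go(536,117.9,91)
s,t,P=wrist('w10.png')
E
```

```text
clock 24.93 pos [535.7 117.4 170.1] phi 80.38 tilt z [ 0.  0. -1.] j [ 0.22  0.39 -0.32  0.86 -0.    1.95] open 0.498 F [-0.2 -0.9 -3.7]
tool shift mm [ 0.6  0.2 79.1] dz-rot -0.0003
```

View pics/w10.png

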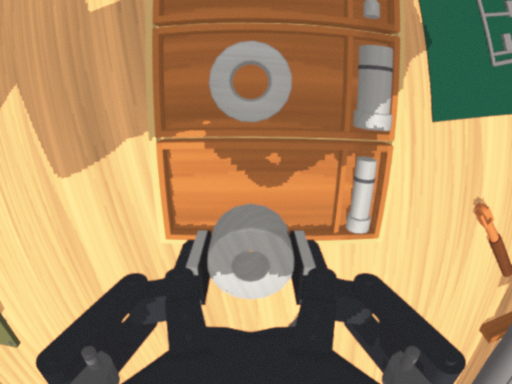

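The medium die (250,250) is held before the medium-rod bay (270,190), with the same viewing parallax as the other two. I lower it.

Request:
{"api": "arm_command", "payload": {
  "increments": "0.0005 0 0.015 0 0 0 0.8;0 0 0.025 0 0 0 0.8;0 0 0.02 0 0 0 0.8;0 0 0.012 0 0 0 0.8;0 0 0.004 0 0 0 0.8"
}}

```text
clock: 25.6
eef_pos: [535.2, 118.3, 92.8]
tool_rot: [-0.0, 0.764, 0.646, -0.001]
wrist_force: [-0.4, 1.1, -2.5]
opening: 0.496
```

Request:
{"api": "arm_command", "payload": {
  "increments": "0 0 0.001 0 0 0 0.8;0 0 0.001 0 0 0 0.8;0 0 0.001 0 0 0 0.8;0 0 0 0 0 0 0.8;0 0 0 0 0 0 0.8"
}}

```text
clock: 26.22
eef_pos: [535.9, 118.4, 91.1]
tool_rot: [0.0, 0.764, 0.646, 0.0]
wrist_force: [-1.1, -0.2, -2.5]
opening: 0.495
```

Request:
{"api": "arm_command", "payload": {
  "increments": "0 0 0.001 0 0 0 0.8;0 0 0.001 0 0 0 0.8;0 0 0 0 0 0 0.8;0 0 0 0 0 0 0.8;0 0 0 0 0 0 0.8"
}}

```text
clock: 26.85
eef_pos: [535.9, 118.4, 89.9]
tool_rot: [0.0, 0.764, 0.646, 0.0]
wrist_force: [-2.8, 0.5, 6.4]
opening: 0.495
```

Request:
{"api": "arm_command", "payload": {
  "increments": "0 0 0 0 0 0 0.45;0 0 0 0 0 0 0.3;0 0 0 0 0 0 0.15;0 0 0 0 0 0 0.15;0 0 0 0 0 0 0.15"
}}

```text
clock: 27.48
eef_pos: [535.8, 118.4, 88.8]
tool_rot: [-0.0, 0.764, 0.646, -0.0]
wrist_force: [0.0, -0.2, 0.2]
opening: 0.854
```

Request:
{"api": "arm_command", "payload": {
  "increments": "0 0 -0.005 0 0 0 0.15;0 0 -0.01 0 0 0 0.15;0 0 -0.025 0 0 0 0.15;0 0 -0.035 0 0 0 0.15;0 0 -0.035 0 0 0 0.15"
}}

```text
clock: 28.1
eef_pos: [535.8, 118.4, 200.7]
tool_rot: [0.0, 0.764, 0.646, 0.0]
wrist_force: [0.3, 0.3, -0.7]
opening: 0.852
```

Request:
{"api": "arm_command", "payload": {
  "increments": "-0.02 0 -0.02 0 0 0 0.15;-0.035 0 -0.01 0 0 0 0.15;-0.04 0 0 0 0 0 0.15;-0.03 0 0 0 0 0 0.15;0 0 0 0 0 0 0.15"
}}

```text
clock: 28.72
eef_pos: [514.7, -6.5, 229.8]
tool_rot: [0.0, 0.765, 0.644, 0.0]
wrist_force: [0.1, 0.5, 0.2]
opening: 0.848
```

```bash
python3 - <<'E'
from h import *
go(536,117.9,91)
s,t,P=wrist('w11.png'); save('top1.png',cv2.resize(snapshot('top')['frame'][150:260,130:410],None,fx=2.8,fy=2.8)); sc=snapshot('scene'); save('scene1.png',sc['frame'])
a=np.radians(-9.63); c=np.array([570.4,201.3]); R=np.array([[np.cos(a),np.sin(a)],[-np.sin(a),np.cos(a)]])
for nm,Q in (('wrist',P),('scene',cloud(sc))):
  xy=(Q[...,:2]-c)@R.T; d=Q[...,2]
  for n,yc in (('medium',-88),('thick',0),('thin',88)):
    m=(d>33)&(d<50)&(abs(xy[...,1]-yc)<37)&(xy[...,0]>-88)&(xy[...,0]<48); g=xy[m]
    if len(g)<20: print(nm,n,'few'); continue
    e,r=cv2.minEnclosingCircle(np.ascontiguousarray(g,dtype=np.float32)); z=d[m]
    A=np.c_[g,np.ones(len(g))]; k=np.linalg.lstsq(A,z,rcond=None)[0]
    print(nm,n,'bay xy',round(e[0]+20,1),round(e[1]-yc,1),'r %.1f'%r,'ztop %.1f'%np.median(z),'slope',np.round(k[:2],3))
print('scene'); rings(cloud(sc))
E
```

```text
clock 28.73 pos [514.7  -6.5 229.8] phi 80.25 tilt z [ 0.001 -0.    -1.   ] j [-0.01  0.29 -0.3   0.98 -0.    1.73] open 0.848 F [0.1 0.5 0.2]
tool shift mm [126.2  -0.2 138.8] dz-rot -0.0026
wrist medium bay xy 0.2 0.9 r 22.3 ztop 40.0 slope [0.003 0.003]
wrist thick few
wrist thin few
scene medium bay xy 0.7 -0.5 r 22.4 ztop 39.6 slope [-0.009  0.013]
scene thick bay xy -0.5 -2.8 r 29.1 ztop 39.8 slope [-0.014  0.   ]
scene thin bay xy 0.9 -3.0 r 16.9 ztop 39.1 slope [-0.057  0.044]
scene
[307. 182.] 7969 zt 24.4 [571.6 198.3] 159.4
[151. 200.] 185 zt 15.1 [ 461.6 -162. ] 31.3
[ 94. 218.] 429 zt 27.5 [ 449.3 -295. ] 25.2
[210. 216.] 491 zt 41.7 [565.4 -62.7] 37.6
[108. 265.] 362 zt 31.1 [ 572.7 -304.5] 27.4
```

View pics/w11.png

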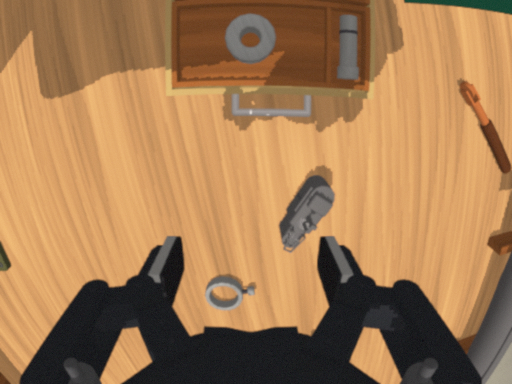

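View pics/scene1.png

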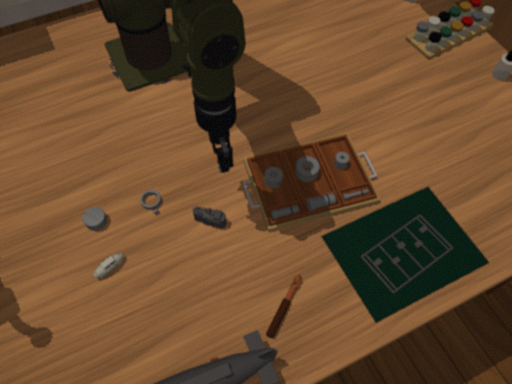

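The pictures show the medium die at (272,177), large at (307,168) and small at (342,159), each beside its own rod. The block, collar, tower and lifeboat sit at the same pixels as before. I let the arm settle, then hand in.

Request:
{"api": "arm_command", "payload": {
  "increments": "0 0 0 0 0 0 0.15;0 0 0 0 0 0 0.15;0 0 0 0 0 0 0.15;0 0 0 0 0 0 0.15;0 0 0 0 0 0 0.15"
}}

```text
clock: 29.5
eef_pos: [515.1, -4.8, 228.9]
tool_rot: [-0.0, 0.764, 0.646, -0.0]
wrist_force: [0.2, -0.1, -0.0]
opening: 0.848
```

```bash
python3 -c "
from h import *
print(hand_in())"
```

```text
the job is handed in; nothing more can be done
None
```

All three dies are in the caddy, each lying in the bay of its own punch: small with thin, medium with medium, large with thick. The job was handed in at about 29.5 s of the 83 s, and no verdict was reported. I gripped each die across its outside and lowered it until the wrist force showed contact before opening the fingers.

- **Position:** the last depth check put each die within about 3 mm of its bay's middle, with tops at 39–40 mm, as expected for a 30 mm die on the 10 mm floor.
- **Flatness:** medium and large measured within about 1° of flat. Small showed about 4° in the scene camera, from only a few pixels, so I took that as noise. It is inside the 7° limit.
- **Other objects:** the block, collar, tower and lifeboat look unmoved, at the same picture positions as before.
- **Disagreement:** the top and scene cameras differed by about 4–5 mm in y (up to 8 mm on the collar and lifeboat), so I aimed the picks with the wrist camera. For the final check, the wrist camera saw only the medium die, so small and large rest on the scene camera alone.

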